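# Hand-crank a vial tray home under the sampling needle

## Robot

A 6-joint arm with a two-finger parallel gripper is mounted at the origin on the work surface. World frame = base frame: x ahead of the robot, y to its left, z up, the work surface at z = 0. Lengths are in m, angles in rad, forces in N, time in s.
With the tool pointing down it reaches from about 0.35 to 0.775 m from the base axis. Payload 7.3 kg.
Tool frame: the origin (TCP) lies at the centre of the arm's flange, where the gripper is bolted on; the fingertips stand 178 mm ahead of it and the grasp point (between the pads) lies 159 mm ahead of it (tip_extent is the distance from the TCP to the fingertips, in m); z points along the fingers, y is the line along which they close (so a half turn about z gives the same grasp; the last joint's range is limited). The gripper opens to 92 mm and grips with 3 to 60 N. Pads are 19 mm wide; open, the fingers measure 130 mm over their backs; the gripper's body (75 mm by 190 mm) begins 47 mm behind the grasp point.
Start: joints at [-1.491, 0.342, 1.524, -0, 1.275, -0.146], TCP at [0.118, -0.512, 0.405] pointing down, gripper open.
Joint ranges: [-2.53, 2.53], [-0.77, 2.02], [0.04, 2.7], [-1, 4.14], [0.28, 2.66], [-3.11, 3.11]. Speed limits (rad/s): [2.57, 2.57, 3.14, 3.14, 3.14, 3.14].

## Interface

Orientations are given as [roll, pitch, yaw] about the fixed x, y, z axes, in that order (R = Rz(yaw) Ry(pitch) Rx(roll)).
In Python, from cell import * gives the robot as it stands.
- The arm moves only by the tool arm_command, never from a script. Its arguments are lists of equal length, an entry for each row: "xyz": the shift along the world's x, y, z in mm, a list of three; "spin": the turn about the world's z in degrees. In form: {"xyz": [[tx, ty, tz], ...], "spin": [spin, ...]}. A call has 1 to 20 rows; each row shifts and turns the commanded pose from where the row before left it; what a row does not reach is not made up. A row lasts 1/10 s, in which the tool goes at most 50 mm and 8.59 degrees, less where a joint would pass 70% of its speed; a pose out of reach is approached as far as the arm can. A call with a gripper value outside its range is refused whole. "jaw" is the opening, from -1 (shut) to 1 (fully open), set as the call begins (left out, the last holds). The fingers move at their own pace and stop on an object; "squeeze" is the grip in N (left out, the last holds). Time passes only in rows, so rows that do not move let the fingers close. It gives the time, the measured TCP pose, the force, the opening and the grip force at its end, in the units of the state.
- observe(): the state, without advancing time (a new reading comes with each control period).
- read_camera(name): name is "scene" or "top" or "wrist"; returns a dict with "img" (480x640x3 uint8, red, green, blue), "depth" (480x640 float32, m along the optical axis (not along the pixel's ray), 0 where there is no reading), "fx", "fy", "cx", "cy" (pixels), "world_from_camera" (4x4, takes a point from camera to world coordinates). Camera axes: x right, y up, looking along -z (the intrinsics and any distortion apply to the point x, -y, -z); pixel columns grow to the right and rows downward; lengths in m; the calibration is good to about 2 mm. A picture is of the moment at which its call begins.
- hand_in(): hands the job in; it is judged then, once.
The state is a dict: "time": time; "qpos": joint angles; "qvel": joint speeds; "joint_efforts": joint torques, N m; "tool_pos": TCP position; "tool_rot": TCP orientation; "contact_force": force on the tool from outside, world axes, zero at the start; "torque": the same for the moment, N m; "opening": finger opening in m; "grip_force": force on a finger pad.
Only numpy, scipy, OpenCV 4.12 (cv2) and the standard library are available. Lean on these libraries where they do the work, as an engineer would, in place of code of your own. Each camera call takes 0.05 s, during which the arm holds its last target. There are 200 camera calls.

## Task

The sampler's drive is off: pick up the loose crank, fit it fully down onto the slide's square shaft end and wind it clockwise until the vial tray is home against its stop. Feel for the square and for the stop and never force the crank, do not push the tray by hand, and leave the crank fitted on the shaft and the other things on the bench where they are.

Things in the scene. Friction and masses are not known exactly. Their poses are not given: they have to be found in the camera images.
- slide: vial-tray slide, fixed on the bench, place and yaw vary. Origin: on the bench right under its upright shaft; z up, y along the bed, the way the tray goes home. White gearbox 90 x 90 mm, 44 mm high, round the shaft; grey bed 124 mm wide from there to y = 445 mm, with an end block and a tower 215 mm high at the far end, whose head overhangs from y = 237 mm. Tray and vials stay under 75 mm high
- seat (a point): centre of the top of the round steel collar (38 mm across) on the gearbox, on the shaft axis, 50 mm above the bench; does not turn. Winding the shaft clockwise seen from above sends the tray home, 48 mm a turn, against a steady drag of 0.22 N m (about 3.5 N at the crank's handle), until a springy but definite stop: 1.7 to 2.5 turns
- shaft_tip (a point): tip of the shaft, 31 mm above seat (does not turn). Above the seat the shaft is a 14 mm square, 22 mm tall, then a round nose 14 mm across, its last 5 mm tapering to 6 mm. The angle of the square is NOT measured and varies: the crank drops on only within about 6 degrees of one of four quarter turns, else rests 22 mm too high; light rubbing does not turn the shaft
- crank: removable dark steel crank, 0.25 to 0.4 kg, standing loose on its hub. Origin: centre of the hub's underside, z up, arm along +x. Lower hub 34 x 34 mm, 40 mm tall, with a square socket open downwards, 15.6 mm wide, 34 mm deep, sides parallel to x and y. Arm 16 mm wide, z = 36 to 44 mm, with an upright black handle at x = 65 mm. Fully home, its origin meets seat
- boss (a point): on the crank's axis, 56 mm above the hub's underside: within the square boss for the fingers, 22 x 22 mm, sides parallel to the crank's x and y, from z = 40 to 68 mm
- handle (a point): on the axis of the crank's handle, 68 mm above the hub's underside, 65 mm from the hub's axis. The handle is a round sleeve 20 mm across, from z = 46 to 90 mm, that spins freely on its pin, so it can be held firmly while it is led round
- tray (a joint): travel of the vial tray along the slide's +y, m: 0 at the near end of the bed, 0.12 fully home against the stop under the sampling needle; starts between 0.003 and 0.036. It follows the shaft only
- tray_mid (a point): middle of the tray's floor; aluminium tray 112 x 120 mm with small vials in a grey block
- tee_key: tee-handled key, upright, 76 mm high: round foot 34 mm across, thin stem, crossbar 90 mm long at the top. Not needed. Origin: centre of its foot
- wrench: open-ended wrench 150 mm long lying flat. Not needed. Origin: middle of its underside
- amber_bottle: amber glass bottle, 72 mm across, 160 mm high. Not needed. Origin: centre of its base
- septa_jar: small white jar, 54 mm across, 55 mm high. Not needed. Origin: centre of its base
- carton: closed yellow carton 80 x 120 x 60 mm. Not needed. Origin: centre of its underside
- beaker: glass beaker 68 mm across, 85 mm high. Not needed. Origin: centre of its base
- screwdriver: screwdriver 180 mm long lying flat. Not needed. Origin: middle of its underside
Not all that is in view belongs to the job. Leave any orange look-alike of the crank alone.

How it is judged:
On the way, in this order (a step that is already met when the one before it is completed fails the run):
1. the crank is fully down on the square shaft (distance between crank and seat below 0.004 m and angle between crank's own z axis and vertical below 0.1 rad), for 0.2 s.
2. the tray is wound home with the crank on the shaft (all of step 1 and value of joint tray above 0.117 m), for 0.2 s.
At the end, for the whole second after the job is handed in: the tray stands within 3 mm of its stop (travel 0.12 m), the crank is upright (within 0.1 rad) and fully down on the shaft, its underside within 4 mm of the collar's top, at rest and released (all of step 2 and linear speed of crank below 0.02 m/s and contact force between the fingers and crank below 0.1 N); the robot touches nothing.
It fails at once if the crank, not yet down on the shaft, is pressed on the slide or its shaft with more than 80 N in all (distance between crank and seat above 0.006 m and contact force between crank and slide above 80 N).
It fails at once if the fitted crank is forced: its faces load the shaft with more than 400 N in all (about 25 N at the handle) (contact force between crank and slide above 400 N).
It fails at once if the fingers push on the slide or its tray with more than 8 N (contact force between the fingers and slide above 8 N).
It fails at once if another thing on the bench is moved by more than 30 mm (distance of any of tee_key, wrench, amber_bottle, septa_jar, carton, beaker, screwdriver from where it was at the start of the episode above 0.03 m).
It also fails if it takes over 72 s, if anything falls off the work surface, if the arm or the gripper's body presses on something with over 40 N, if the wrist force passes 120 N, or if a joint passes its speed limit or range.

## Working session

There is one attempt and no reset: what is moved stays moved. The work goes in short steps, Python scripts to look and compute and a tool call to move; the robot and the scene stay as the last step left them, time stands still between calls to the robot, and variables do not carry over. Pictures are saved under pics/ and viewed, at most 10 in all, crops included, and the job is handed in when it is done.

Besides the shell and the picture viewer there is one more tool, called after "Emit:" in YAML: its name, and indented under it one key for each argument. arm_command: Moves the arm, as the interface text tells. Its arguments: {"type":"object","properties":{"xyz":{"type":"array","items":{"type":"array","items":{"type":"number"}}},"spin":{"type":"array","items":{"type":"number"}},"jaw":{"type":"number"},"squeeze":{"type":"number"}},"required":["xyz","spin"]}

```bash
ls; mkdir -p pics; cat > h.py <<'E'
from cell import *
import numpy as np, cv2
def snap(n,f=None):
    c=read_camera(n); 
    if f: cv2.imwrite('pics/'+f,c['img'][:,:,::-1])
    np.savez('/tmp/'+n+'.npz',**c); return c
def pts(c):
    d=c['depth']; v,u=np.mgrid[:480,:640]
    P=np.stack([(u-c['cx'])/c['fx']*d,-(v-c['cy'])/c['fy']*d,-d],-1)
    T=c['world_from_camera']; return P@T[:3,:3].T+T[:3,3]
def ray(c,u,v,z):
    T=c['world_from_camera']; r=T[:3,:3]@np.array([(u-c['cx'])/c['fx'],-(v-c['cy'])/c['fy'],-1]); o=T[:3,3]
    return o+r*(z-o[2])/r[2]
E
python3 - <<'E'
from h import *
c=snap('top','top1.png');s=snap('scene','scene1.png')
print(c['world_from_camera'],c['fx'],[k for k in c])
print(observe())
E
```

```text
pics
[[ 0.01409751  0.99445202 -0.10424217  0.37938463]
 [-0.99987449  0.0132666  -0.00866011 -0.04612568]
 [-0.00722912  0.10435117  0.99451424  1.43514138]
 [ 0.          0.          0.          1.        ]] 481.08770743948577 ['img', 'depth', 'fx', 'fy', 'cx', 'cy', 'world_from_camera']
{'time': 0.1, 'qpos': array([-1.49099182e+00,  3.42636355e-01,  1.52492684e+00, -1.56964926e-05,
        1.27537361e+00, -1.46016508e-01]), 'qvel': array([-1.02159319e-05, -2.55418035e-03, -3.53083914e-03, -1.77868988e-03,
       -6.89847937e-04,  2.52418796e-03]), 'joint_efforts': array([ 2.05439705e-03, -4.32004237e+01, -2.44694227e+01,  7.19339051e-02,
        5.26567816e-02, -4.95258269e-05]), 'tool_pos': array([ 0.11755237, -0.51154579,  0.40412109]), 'tool_rot': array([-3.14026062e+00, -1.80721138e-04,  2.25825479e-01]), 'contact_force': array([ 0.31398928,  0.34141765, -0.28734952]), 'torque': array([-0.0277586 , -0.02443127, -0.01405119]), 'grip_force': 0.0, 'opening': 0.09237087438781744}
```

View pics/top1.png

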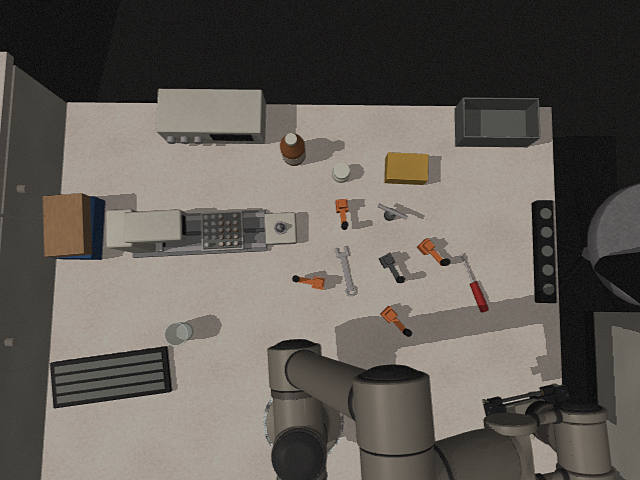

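View pics/scene1.png

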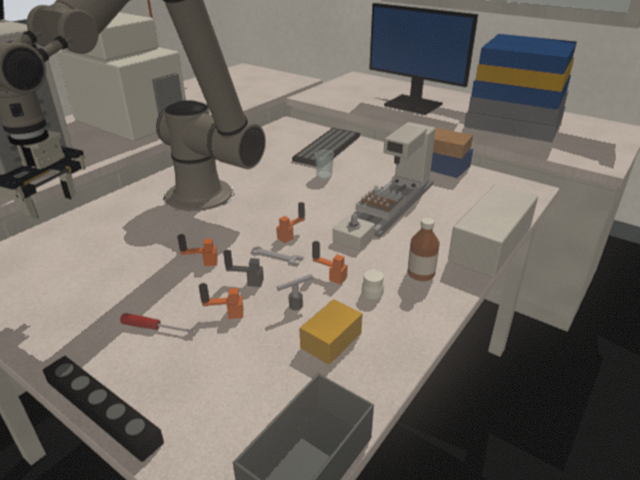

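The top view shows the slide's shaft near (281,228) with the bed running left. The dark crank's hub is near (387,262) and its handle near (400,279), with orange decoys around it. Next I measure these.

```bash
python3 - <<'E'
from h import *
c=dict(np.load('/tmp/top.npz')); P=pts(c); img=c['img'].astype(int)
def comp(m,seed,r):
    v,u=np.mgrid[:480,:640]; return m&(np.hypot(u-seed[0],v-seed[1])<r)
sat=img.max(2)-img.min(2)
z=P[...,2]
m=comp((z>0.02)&(sat<40),(392,268),28)
print('crank',m.sum())
for lo,hi in((.036,.05),(.055,.075),(.08,.1)):
    k=m&(z>lo)&(z<hi); print(lo,k.sum(),P[k].mean(0) if k.any() else '', [tuple(x) for x in np.argwhere(k)[:,::-1][:0]])
k=m; print(cv2.minAreaRect(P[k][:,:2].astype(np.float32)))
# gearbox
g=comp((z>0.036)&(z<0.05),(281,228),45)
n,l=cv2.connectedComponents(g.astype(np.uint8)); i=l[238,270]; q=l==i; print('box',i,q.sum(),P[q].mean(0),cv2.minAreaRect(P[q][:,:2].astype(np.float32)))
s=comp((z>0.055),(281,228),18); print('shaft',s.sum(),P[s].mean(0),P[s][:,2].max())
for a in ((281,228),): print(ray(c,*a,.08))
# enlarge crops
a=cv2.resize(c['img'][190:350,250:450],(800,640),interpolation=cv2.INTER_CUBIC)[:600]
cv2.imwrite('pics/crop1.png',a[:,:,::-1])
E
```

```text
crank 293
0.036 142 [ 0.4477678  -0.24737422  0.04219389] []
0.055 70 [ 0.46071889 -0.24038697  0.06687139] []
0.08 42 [ 0.41018304 -0.27036559  0.08875225] []
((0.4344709813594818, -0.15939418971538544), (0.08730117231607437, 0.23629547655582428), 5.658109188079834)
box 2 816 [0.55589613 0.07444248 0.04382705] ((0.556297779083252, 0.07462593168020248), (0.09059172868728638, 0.09015671163797379), 3.665767192840576)
shaft 44 [0.53848409 0.06303094 0.19448264] 1.4351413821349894
[0.55015772 0.06899155 0.08      ]
```

View pics/crop1.png

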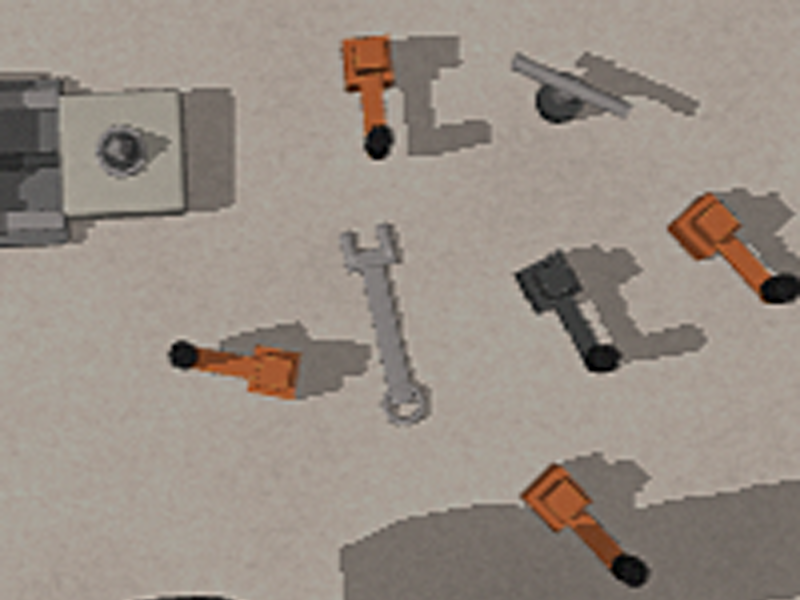

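The crop confirms the crank: boss near (555,280) and handle near (602,357) in crop pixels. The shaft is at (122,150) on the gearbox, whose sides are turned about 3.7°. Next I move above the crank and check it with the wrist camera.

Emit:
arm_command:
  xyz:
    - [23,18,0]
    - [23,18,0]
    - [23,18,0]
    - [23,18,0]
    - [23,18,0]
    - [23,18,0]
    - [23,18,0]
    - [23,18,0]
    - [23,18,0]
    - [23,18,0]
    - [23,18,0]
    - [23,18,0]
    - [23,18,0]
    - [23,18,0]
    - [21,18,0]
    - [0,0,0]
    - [0,0,0]
  spin: [1.2,1.2,1.2,1.2,1.2,1.2,1.2,1.2,1.2,1.2,1.2,1.2,1.2,1.2,1.2,0,0]
  jaw: 0.1

```text
time: 1.8
tool_pos: [0.4607, -0.2413, 0.4043]
tool_rot: [-3.141, 0.001, 0.541]
contact_force: [-1.2, -0.6, 0.1]
opening: 0.0506
grip_force: 0.0
```

```bash
python3 - <<'E'
from h import *
c=snap('wrist','w1.png'); print(observe()['tool_pos'],observe()['tool_rot'])
P=pts(c); z=P[...,2]; sat=c['img'].astype(int).max(2)-c['img'].astype(int).min(2)
near=np.hypot(P[...,0]-.45,P[...,1]+.247)<.07
m=near&(sat<40)&(c['depth']>0)
for lo,hi in((.036,.05),(.062,.072),(.084,.094)):
    k=m&(z>lo)&(z<hi); 
    if k.sum()>5: v=np.argwhere(k).mean(0);print(lo,k.sum(),P[k].mean(0),np.median(z[k]),v,cv2.minAreaRect(P[k][:,:2].astype(np.float32)))
E
```

```text
[ 0.46026667 -0.24180445  0.40438288] [-3.14098378e+00  7.43258264e-04  5.40043716e-01]
0.036 1280 [ 0.45282555 -0.24628332  0.04301142] 0.04380464355419958 [228.28046875 323.553125  ] ((0.44749364256858826, -0.24905835092067719), (0.08212783187627792, 0.033875852823257446), 28.6971492767334)
0.062 719 [ 0.46325514 -0.24031519  0.06838499] 0.06858719307583888 [221.14047288 323.91098748] ((0.4449140727519989, -0.25056713819503784), (0.07570930570363998, 0.021901220083236694), 29.12828826904297)
0.084 343 [ 0.41425883 -0.26787619  0.09001554] 0.09043859557308215 [290.4548105  322.08163265] ((0.4142112731933594, -0.26779842376708984), (0.015068134292960167, 0.019173908978700638), 31.951316833496094)
```

View pics/w1.png

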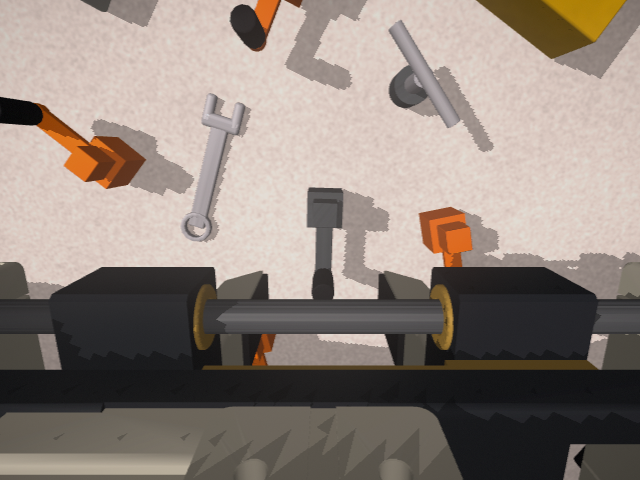

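The wrist view shows the crank straight ahead: boss at about (324,208), handle at (322,290) under the gripper bar, and jaws clear on both sides. Now I fix the boss centre.

```bash
python3 - <<'E'
from h import *
c=dict(np.load('/tmp/wrist.npz')); P=pts(c); z=P[...,2]
m=(np.hypot(P[...,0]-.464,P[...,1]+.24)<.022)&(c['depth']>0)
for lo,hi in((.067,.070),(.0425,.0455)):
    k=m&(z>lo)&(z<hi); print(k.sum(),cv2.minAreaRect(P[k][:,:2].astype(np.float32)))
T=c['world_from_camera'];print(T)
E
```

```text
592 ((0.46834596991539, -0.2377786487340927), (0.02170049399137497, 0.02184833213686943), 30.584651947021484)
156 ((0.4627492427825928, -0.24350839853286743), (0.03665167838335037, 0.029073944315314293), 47.36374282836914)
[[ 5.14847086e-01  8.31372108e-01  2.09171929e-01  5.17029126e-01]
 [-8.57281913e-01  4.99159638e-01  1.26124452e-01 -2.06797345e-01]
 [ 4.46167398e-04 -2.44254118e-01  9.69711156e-01  3.84979667e-01]
 [ 0.00000000e+00  0.00000000e+00  0.00000000e+00  1.00000000e+00]]
```

Emit:
arm_command:
  xyz:
    - [8,4,-15]
    - [0,0,-25]
    - [0,0,-25]
    - [0,0,-25]
    - [0,0,-25]
    - [0,0,-25]
    - [0,0,-20]
    - [0,0,-15]
    - [0,0,-7]
    - [0,0,0]
    - [0,0,0]
  spin: [-1,0,0,0,0,0,0,0,0,0,0]

```text
time: 2.95
tool_pos: [0.4685, -0.2382, 0.2234]
tool_rot: [3.141, -0.0, 0.522]
contact_force: [0.1, 0.1, 0.1]
opening: 0.0506
grip_force: 0.0
```

Emit:
arm_command:
  xyz:
    - [0,0,0]
    - [0,0,0]
    - [0,0,0]
    - [0,0,0]
    - [0,0,0]
    - [0,0,0]
  spin: [0,0,0,0,0,0]
  jaw: -1
  squeeze: 35

```text
time: 3.55
tool_pos: [0.4687, -0.2377, 0.223]
tool_rot: [3.141, -0.0, 0.523]
contact_force: [-0.2, -0.6, 2.7]
opening: 0.0218
grip_force: 35.0
```

Emit:
arm_command:
  xyz:
    - [0,0,10]
    - [0,0,25]
    - [0,0,35]
    - [0,0,40]
    - [0,0,40]
    - [1,25,0]
    - [1,25,0]
    - [1,25,0]
    - [1,25,0]
    - [1,25,0]
    - [1,25,0]
    - [1,25,0]
    - [1,25,0]
    - [1,25,0]
    - [0,25,0]
    - [0,18,0]
    - [0,0,0]
    - [0,0,0]
  spin: [0,0,0,0,0,0,0,0,0,0,0,0,0,0,0,0,0,0]

```text
time: 5.35
tool_pos: [0.4774, 0.0303, 0.3729]
tool_rot: [3.141, 0.0, 0.524]
contact_force: [0.0, 1.4, -1.8]
opening: 0.0218
grip_force: 35.0
```

```bash
python3 - <<'E'
from h import *
c=snap('wrist'); print(observe()['tool_pos'],observe()['contact_force'])
P=pts(c); z=P[...,2]
near=(np.hypot(P[...,0]-.556,P[...,1]-.0746)<.03)&(c['depth']>0)
for lo,hi in((.046,.053),(.07,.0745),(.0755,.084)):
    k=near&(z>lo)&(z<hi)
    if k.sum()>5: print(lo,k.sum(),P[k].mean(0),np.median(z[k]),np.argwhere(k).mean(0),cv2.minAreaRect(P[k][:,:2].astype(np.float32)))
g=(np.hypot(P[...,0]-.556,P[...,1]-.0746)<.07)&(z>.041)&(z<.0465); print('box',cv2.minAreaRect(P[g][:,:2].astype(np.float32)))
v,u=np.argwhere(near).mean(0).astype(int); print(u,v)
a=c['img'][max(v-60,0):v+60,u-80:u+80]; a=cv2.resize(a,(800,5*a.shape[0]),interpolation=cv2.INTER_CUBIC)
cv2.imwrite('pics/w2c.png',a[:,:,::-1])
E
```

```text
[0.47745926 0.0299158  0.37284671] [ 1.10678444 -0.05234925 -2.77282601]
0.046 1018 [0.55750241 0.07573839 0.05035941] 0.05068552761953646 [113.15324165 323.96168959] ((0.5557406544685364, 0.07492393255233765), (0.054219283163547516, 0.05789553374052048), 72.84661102294922)
0.07 92 [0.55709584 0.07530058 0.07270979] 0.07276561240957277 [111.34782609 324.33695652] ((0.5580995082855225, 0.07590006291866302), (0.013948854058980942, 0.013940135948359966), 65.98682403564453)
0.0755 309 [0.55790274 0.07584326 0.079472  ] 0.07940845351237724 [109.01618123 324.29449838] ((0.5581947565078735, 0.07579455524682999), (0.01335058081895113, 0.013358968310058117), 73.81465148925781)
box ((0.5581771731376648, 0.07595410197973251), (0.08978592604398727, 0.08970753103494644), 3.689971685409546)
324 115
```

View pics/w2c.png

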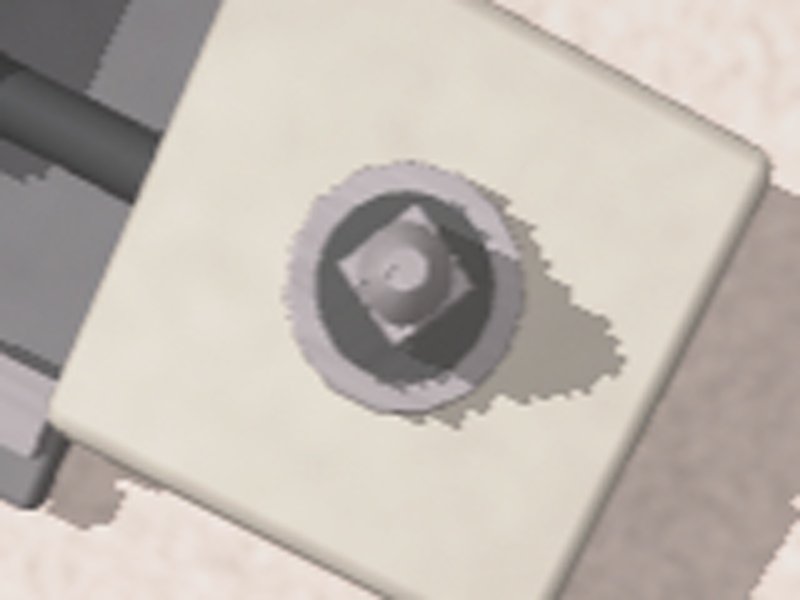

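The crop shows the square's corners clearly: left (340,262), top (418,207), right (472,287) and bottom (400,345). I convert them to world points.

```bash
python3 - <<'E'
from h import *
c=dict(np.load('/tmp/wrist.npz'))
q=np.array([ray(c,244+(a+.5)/5-.5,55+(b+.5)/5-.5,.072)[:2] for a,b in((340,262),(418,207),(472,287),(400,345))])
print(q,q.mean(0),np.linalg.norm(q-q.mean(0),axis=1))
d=np.roll(q,-1,0)-q; an=np.degrees(np.arctan2(d[:,1],d[:,0]))%90; print(an)
for a,b in((0,2),(1,3)):
    e=q[b]-q[a]; print((np.degrees(np.arctan2(e[1],e[0]))-45)%90)
E
```

```text
[[0.55514539 0.08486263]
 [0.56730493 0.07880996]
 [0.56177108 0.06648711]
 [0.54952488 0.07154238]] [0.55843657 0.07542552] [0.00999455 0.00949222 0.00954013 0.00972095]
[63.53719927 65.81646048 67.56899188 67.12259889]
64.82787279972275
67.23223300064379
```

Emit:
arm_command:
  xyz:
    - [9,5,0]
    - [9,5,0]
    - [9,5,0]
    - [9,5,0]
    - [9,5,0]
    - [9,5,0]
    - [9,5,0]
    - [9,5,0]
    - [9,6,0]
    - [0,0,-15]
    - [0,0,-20]
    - [0,0,-15]
    - [0,0,-6]
    - [0,0,0]
    - [0,0,0]
  spin: [4,4,4,4,4,4,4,4,4,0,0,0,0,0,0]

```text
time: 6.9
tool_pos: [0.5589, 0.0758, 0.3174]
tool_rot: [3.141, -0.0, 1.15]
contact_force: [1.0, -0.4, -2.9]
opening: 0.0218
grip_force: 35.0
```

```bash
python3 - <<'E'
from h import *
o=observe();print(o['tool_pos'],o['tool_rot'],o['contact_force'],o['torque'])
E
```

```text
[0.55890343 0.07581744 0.3174212 ] [ 3.14050365e+00 -3.57073263e-04  1.15015443e+00] [ 0.96173588 -0.40976609 -2.90019483] [ 0.02242671 -0.0993823   0.0561794 ]
```

Emit:
arm_command:
  xyz:
    - [-0.5,0,-5]
    - [0,0,-5]
    - [0,0,-4]
    - [0,0,-3]
    - [0,0,0]
  spin: [0,0,0,0,0]

```text
time: 7.4
tool_pos: [0.5579, 0.0764, 0.2992]
tool_rot: [-3.141, 0.0, 1.151]
contact_force: [0.7, -0.3, -2.4]
opening: 0.0217
grip_force: 35.0
```

Emit:
arm_command:
  xyz:
    - [0,0,-2]
    - [0,0,-2]
    - [0,0,-2]
    - [0,0,0]
  spin: [0,0,0,0]

```text
time: 7.8
tool_pos: [0.558, 0.0763, 0.2934]
tool_rot: [-3.141, 0.0, 1.151]
contact_force: [0.9, 0.6, -2.8]
opening: 0.0218
grip_force: 35.0
```

Emit:
arm_command:
  xyz:
    - [0,0,-1.5]
    - [0,0,-1.5]
    - [0,0,-1.5]
    - [0,0,0]
  spin: [0,0,0,0]

```text
time: 8.2
tool_pos: [0.558, 0.0763, 0.289]
tool_rot: [-3.141, 0.0, 1.151]
contact_force: [0.3, 0.4, -2.9]
opening: 0.0217
grip_force: 35.0
```

Emit:
arm_command:
  xyz:
    - [0,0,-1.5]
    - [0,0,-1.5]
    - [0,0,-1.5]
    - [0,0,-1.5]
    - [0,0,0]
  spin: [0,0,0,0,0]

```text
time: 8.7
tool_pos: [0.558, 0.0763, 0.283]
tool_rot: [-3.141, 0.0, 1.151]
contact_force: [0.1, 0.4, -2.7]
opening: 0.0218
grip_force: 35.0
```

Emit:
arm_command:
  xyz:
    - [0,0,-2]
    - [0,0,-2]
    - [0,0,-2]
    - [0,0,-1.5]
    - [0,0,0]
  spin: [0,0,0,0,0]

```text
time: 9.2
tool_pos: [0.558, 0.0763, 0.2754]
tool_rot: [-3.141, 0.0, 1.151]
contact_force: [0.5, 0.4, -1.4]
opening: 0.022
grip_force: 35.0
```

Emit:
arm_command:
  xyz:
    - [0,0,-0.7]
    - [0,0,-0.7]
    - [0,0,0]
  spin: [0,0,0]

```text
time: 9.5
tool_pos: [0.558, 0.0763, 0.2743]
tool_rot: [-3.142, 0.0, 1.151]
contact_force: [0.2, -0.4, -2.2]
opening: 0.0218
grip_force: 35.0
```

Emit:
arm_command:
  xyz:
    - [0,0,-0.7]
    - [0,0,-0.7]
    - [0,0,0]
  spin: [0,0,0]

```text
time: 9.8
tool_pos: [0.5581, 0.0763, 0.273]
tool_rot: [3.141, -0.0, 1.151]
contact_force: [0.2, -0.0, -1.7]
opening: 0.0217
grip_force: 35.0
```

Emit:
arm_command:
  xyz:
    - [0,0,-0.5]
    - [0,0,-0.5]
    - [0,0,0]
  spin: [0,0,0]

```text
time: 10.1
tool_pos: [0.5581, 0.0764, 0.273]
tool_rot: [3.141, -0.0, 1.151]
contact_force: [-1.7, 1.0, 6.2]
opening: 0.0214
grip_force: 35.0
```

Emit:
arm_command:
  xyz:
    - [0,0,0]
    - [0,0,0]
    - [0,0,0]
    - [0,0,0]
    - [0,0,5]
    - [0,0,15]
    - [0,0,22]
    - [0,0,22]
    - [-6,-14,0]
    - [-7,-15,0]
    - [-7,-16,0]
    - [-6,-14,0]
    - [0,0,0]
  spin: [0,0,0,0,0,0,0,0,0,0,0,0,0]
  jaw: 0.0

```text
time: 11.4
tool_pos: [0.5311, 0.0153, 0.3351]
tool_rot: [-3.14, 0.001, 1.148]
contact_force: [-0.1, 0.2, -1.0]
opening: 0.0457
grip_force: 0.0
```

```bash
python3 - <<'E'
from h import *
o=observe();print(o['tool_pos'],o['tool_rot'],o['contact_force'],o['opening'])
c=snap('wrist','w3.png');P=pts(c);z=P[...,2]
k=(np.hypot(P[...,0]-.558,P[...,1]-.076)<.02)&(z>.113)&(z<.123);print('boss',k.sum(),np.median(z[k]),cv2.minAreaRect(P[k][:,:2].astype(np.float32)))
k=(np.hypot(P[...,0]-.532,P[...,1]-.017)<.02)&(z>.134)&(z<.146);print('handle',k.sum(),P[k].mean(0) if k.any() else '')
E
```

```text
[0.53107057 0.01527874 0.3351338 ] [-3.13976167e+00  1.09757915e-03  1.14823057e+00] [-0.10949394  0.20721299 -0.97193504] 0.045747883413678594
boss 1796 0.11873101778173498 ((0.5581172704696655, 0.07605727761983871), (0.02139667421579361, 0.021779105067253113), 65.75782012939453)
handle 1177 [0.53198202 0.01791636 0.14028183]
```

View pics/w3.png

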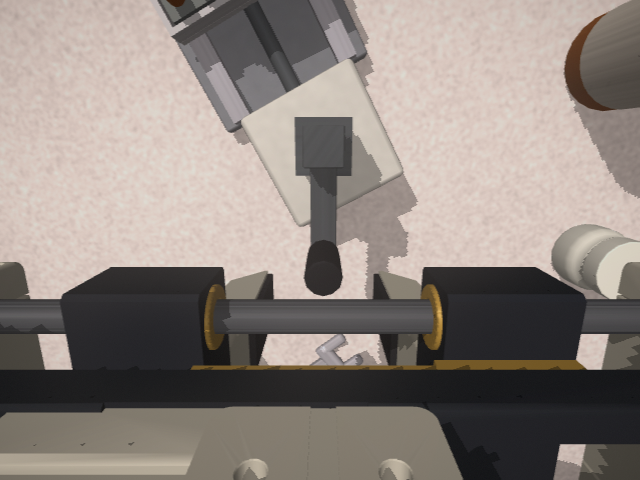

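The wrist view shows the crank seated on the gearbox, boss at (322,145) with its top at z = 0.1187. The handle at (322,270) lies between the jaws, so I lower and grip it.

Emit:
arm_command:
  xyz:
    - [0.5,1.5,-10]
    - [0,0,-18]
    - [0,0,-18]
    - [0,0,-7]
    - [0,0,0]
  spin: [0,0,0,0,0]

```text
time: 11.95
tool_pos: [0.5324, 0.0194, 0.2815]
tool_rot: [-3.139, 0.001, 1.152]
contact_force: [0.0, 1.2, -0.6]
opening: 0.046
grip_force: 0.0
```

Emit:
arm_command:
  xyz:
    - [0,0,0]
    - [0,0,0]
    - [0,0,0]
    - [0,0,0]
    - [0,0,0]
  spin: [0,0,0,0,0]
  jaw: -1
  squeeze: 20

```text
time: 12.45
tool_pos: [0.5326, 0.0188, 0.2834]
tool_rot: [3.141, -0.0, 1.151]
contact_force: [-1.1, -1.2, 2.3]
opening: 0.0194
grip_force: 20.0
```

```bash
python3 - <<'E'
from h import *
o=observe();print(o['tool_pos'],o['contact_force'],o['opening'],o['grip_force'])
c=np.array([.5581,.0762]);d=o['tool_pos'][:2]-c;r=np.hypot(*d);a0=np.degrees(np.arctan2(d[1],d[0]));print(r,a0)
# target offsets on R=65 circle, 12 deg rows, differences in 0.1 mm rounding without drift
a=np.radians(246-12*np.arange(0,31)); p=np.round(65*np.c_[np.cos(a),np.sin(a)],1); print(np.round(np.diff(p,axis=0),1).tolist())
E
```

```text
[0.53264109 0.01876319 0.28339173] [-1.06196846 -1.18672991  2.25933168] 0.019355581132541294 20.000283122062683
0.06282629192186236 -113.9053522680033
[[-11.8, 6.8], [-10.1, 9.1], [-8.0, 11.0], [-5.5, 12.4], [-2.8, 13.3], [0.0, 13.6], [2.8, 13.3], [5.5, 12.4], [8.0, 11.0], [10.1, 9.1], [11.8, 6.8], [12.9, 4.2], [13.5, 1.4], [13.5, -1.4], [12.9, -4.2], [11.8, -6.8], [10.1, -9.1], [8.0, -11.0], [5.5, -12.4], [2.8, -13.3], [0.0, -13.6], [-2.8, -13.3], [-5.5, -12.4], [-8.0, -11.0], [-10.1, -9.1], [-11.8, -6.8], [-12.9, -4.2], [-13.5, -1.4], [-13.5, 1.4], [-12.9, 4.2]]
```

Emit:
arm_command:
  xyz:
    - [-11.8,6.8,0]
    - [-10.1,9.1,0]
  spin: [0,0]

```text
time: 12.65
tool_pos: [0.5112, 0.0339, 0.2836]
tool_rot: [3.137, 0.0, 1.15]
contact_force: [4.6, -3.5, -0.4]
opening: 0.0196
grip_force: 20.0
```

Emit:
arm_command:
  xyz:
    - [-8.0,11.0,0]
    - [-5.5,12.4,0]
  spin: [0,0]

```text
time: 12.85
tool_pos: [0.4971, 0.0576, 0.2835]
tool_rot: [3.139, 0.001, 1.151]
contact_force: [2.3, -4.0, -0.1]
opening: 0.0196
grip_force: 20.0
```

Emit:
arm_command:
  xyz:
    - [-2.8,13.3,0]
    - [0,13.6,0]
    - [2.8,13.3,0]
    - [5.5,12.4,0]
  spin: [0,0,0,0]

```text
time: 13.25
tool_pos: [0.5022, 0.1107, 0.2833]
tool_rot: [3.142, 0.002, 1.151]
contact_force: [0.2, -6.1, 1.4]
opening: 0.0194
grip_force: 20.0
```

Emit:
arm_command:
  xyz:
    - [8.0,11.0,0]
    - [10.1,9.1,0]
    - [11.8,6.8,0]
    - [12.9,4.2,0]
  spin: [0,0,0,0]

```text
time: 13.65
tool_pos: [0.5447, 0.1422, 0.2831]
tool_rot: [-3.139, 0.002, 1.151]
contact_force: [-4.9, -3.3, 4.0]
opening: 0.0197
grip_force: 20.0
```

Emit:
arm_command:
  xyz:
    - [13.5,1.4,0]
    - [13.5,-1.4,0]
    - [12.9,-4.2,0]
    - [11.8,-6.8,0]
  spin: [0,0,0,0]

```text
time: 14.05
tool_pos: [0.5967, 0.1317, 0.2832]
tool_rot: [-3.139, -0.0, 1.151]
contact_force: [-5.9, 2.9, 4.3]
opening: 0.0195
grip_force: 20.0
```

Emit:
arm_command:
  xyz:
    - [10.1,-9.1,0]
    - [8.0,-11.0,0]
    - [5.5,-12.4,0]
    - [2.8,-13.3,0]
  spin: [0,0,0,0]

```text
time: 14.45
tool_pos: [0.6236, 0.0858, 0.2834]
tool_rot: [-3.141, -0.002, 1.151]
contact_force: [-2.6, 5.9, 2.6]
opening: 0.0196
grip_force: 20.0
```

Emit:
arm_command:
  xyz:
    - [0,-13.6,0]
    - [-2.8,-13.3,0]
    - [-5.5,-12.4,0]
    - [-8.0,-11.0,0]
    - [-10.1,-9.1,0]
  spin: [0,0,0,0,0]

```text
time: 14.95
tool_pos: [0.5976, 0.0259, 0.2835]
tool_rot: [3.139, -0.003, 1.15]
contact_force: [3.1, 4.5, -1.1]
opening: 0.0198
grip_force: 20.0
```

Emit:
arm_command:
  xyz:
    - [-11.8,-6.8,0]
    - [-12.9,-4.2,0]
    - [-13.5,-1.4,0]
    - [-13.5,1.4,0]
    - [-12.9,4.2,0]
  spin: [0,0,0,0,0]

```text
time: 15.45
tool_pos: [0.5331, 0.0184, 0.2837]
tool_rot: [3.137, -0.001, 1.15]
contact_force: [5.4, 0.9, -2.1]
opening: 0.0197
grip_force: 20.0
```

```bash
python3 - <<'E'
from h import *
o=observe();print(o['tool_pos'],o['contact_force'])
c=snap('top','top2.png');P=pts(c);z=P[...,2]
k=(np.hypot(P[...,0]-.558,P[...,1]-.076)<.02)&(z>.11)&(z<.125);print('boss',k.sum(),np.median(z[k]) if k.any() else '')
# tray profile along slide y (yaw 3.69 deg)
a=np.radians(3.69);d=P[...,:2]-[.5582,.076];x=d@[np.cos(a),np.sin(a)];y=d@[-np.sin(a),np.cos(a)]
for n in('b','a'):
    if n=='b':
        s=dict(np.load('/tmp/top.npz'))
    cv2.imwrite('/tmp/%s.png'%n,c['img'])
for lo in range(40,300,6):
    k=(abs(x)<.05)&(y>lo/1e3)&(y<(lo+6)/1e3)&(c['depth']>0); print(lo,np.round(np.median(z[k])*1e3,1) if k.any() else '',end='; ')
E
```

```text
[0.53305473 0.0183744  0.28368646] [ 5.37886663  0.93148304 -2.05682152]
boss 0 
40 11.9; 46 ; 52 ; 58 ; 64 17.5; 70 17.0; 76 17.3; 82 16.8; 88 16.0; 94 18.0; 100 15.6; 106 15.9; 112 16.7; 118 17.0; 124 16.6; 130 17.3; 136 15.3; 142 16.9; 148 17.6; 154 42.1; 160 46.7; 166 52.1; 172 64.1; 178 49.0; 184 49.3; 190 54.2; 196 49.5; 202 48.5; 208 53.7; 214 63.9; 220 49.2; 226 48.9; 232 72.9; 238 202.1; 244 211.0; 250 66.0; 256 209.9; 262 212.6; 268 211.9; 274 214.6; 280 214.7; 286 213.8; 292 214.5; 298 214.1;
```

Emit:
arm_command:
  xyz:
    - [-11.8,6.8,0]
    - [-10.1,9.1,0]
    - [-8.0,11.0,0]
    - [-5.5,12.4,0]
    - [-2.8,13.3,0]
    - [0,13.6,0]
    - [2.8,13.3,0]
    - [5.5,12.4,0]
  spin: [0,0,0,0,0,0,0,0]

```text
time: 16.3
tool_pos: [0.5023, 0.1107, 0.2833]
tool_rot: [-3.141, 0.002, 1.151]
contact_force: [-1.1, -6.5, 1.7]
opening: 0.0196
grip_force: 20.0
```

Emit:
arm_command:
  xyz:
    - [8.0,11.0,0]
    - [10.1,9.1,0]
    - [11.8,6.8,0]
    - [12.9,4.2,0]
    - [13.5,1.4,0]
    - [13.5,-1.4,0]
    - [12.9,-4.2,0]
    - [11.8,-6.8,0]
  spin: [0,0,0,0,0,0,0,0]

```text
time: 17.1
tool_pos: [0.5969, 0.1317, 0.2832]
tool_rot: [-3.138, 0.0, 1.152]
contact_force: [-5.1, 2.7, 3.9]
opening: 0.0196
grip_force: 20.0
```

```bash
python3 - <<'E'
from h import *
print(observe()['contact_force'])
a=np.radians(54-4*np.arange(0,91)); p=np.round(65*np.c_[np.cos(a),np.sin(a)],1); print(np.round(np.diff(p,axis=0),1).tolist())
E
```

```text
[-5.08119685  2.7217207   3.87427087]
[[3.6, -2.8], [3.4, -3.0], [3.1, -3.3], [2.9, -3.5], [2.7, -3.7], [2.4, -3.8], [2.1, -4.0], [1.9, -4.2], [1.5, -4.2], [1.3, -4.4], [0.9, -4.4], [0.6, -4.5], [0.4, -4.5], [0.0, -4.6], [-0.4, -4.5], [-0.6, -4.5], [-0.9, -4.4], [-1.3, -4.4], [-1.5, -4.2], [-1.9, -4.2], [-2.1, -4.0], [-2.4, -3.8], [-2.7, -3.7], [-2.9, -3.5], [-3.1, -3.3], [-3.4, -3.0], [-3.6, -2.8], [-3.8, -2.5], [-3.9, -2.3], [-4.1, -2.0], [-4.2, -1.7], [-4.3, -1.4], [-4.4, -1.1], [-4.5, -0.8], [-4.5, -0.4], [-4.5, -0.2], [-4.5, 0.2], [-4.5, 0.4], [-4.5, 0.8], [-4.4, 1.1], [-4.3, 1.4], [-4.2, 1.7], [-4.1, 2.0], [-3.9, 2.3], [-3.8, 2.5], [-3.6, 2.8], [-3.4, 3.0], [-3.1, 3.3], [-2.9, 3.5], [-2.7, 3.7], [-2.4, 3.8], [-2.1, 4.0], [-1.9, 4.2], [-1.5, 4.2], [-1.3, 4.4], [-0.9, 4.4], [-0.6, 4.5], [-0.4, 4.5], [0.0, 4.6], [0.4, 4.5], [0.6, 4.5], [0.9, 4.4], [1.3, 4.4], [1.5, 4.2], [1.9, 4.2], [2.1, 4.0], [2.4, 3.8], [2.7, 3.7], [2.9, 3.5], [3.1, 3.3], [3.4, 3.0], [3.6, 2.8], [3.8, 2.5], [3.9, 2.3], [4.1, 2.0], [4.2, 1.7], [4.3, 1.4], [4.4, 1.1], [4.5, 0.8], [4.5, 0.4], [4.5, 0.2], [4.5, -0.2], [4.5, -0.4], [4.5, -0.8], [4.4, -1.1], [4.3, -1.4], [4.2, -1.7], [4.1, -2.0], [3.9, -2.3], [3.8, -2.5]]
```

Emit:
arm_command:
  xyz:
    - [10.1,-9.1,0]
    - [8.0,-11.0,0]
    - [5.5,-12.4,0]
    - [0,0,0]
  spin: [0,0,0,0]

```text
time: 17.5
tool_pos: [0.6212, 0.0976, 0.2832]
tool_rot: [3.141, -0.0, 1.15]
contact_force: [0.3, -0.2, 3.2]
opening: 0.0199
grip_force: 20.0
```

Emit:
arm_command:
  xyz:
    - [0,0,0]
    - [0,0,0]
    - [0,0,0]
  spin: [0,0,0]
  jaw: -0.3

```text
time: 17.8
tool_pos: [0.6205, 0.0987, 0.2827]
tool_rot: [-3.141, 0.0, 1.151]
contact_force: [0.8, 0.4, 0.4]
opening: 0.0319
grip_force: 0.0
```

```bash
python3 - <<'E'
from h import *
o=observe();t=o['tool_pos'];print(t,o['contact_force'],o['opening'])
d=t[:2]-[.5581,.0762];print(np.hypot(*d),np.degrees(np.arctan2(d[1],d[0])))
c=snap('scene');P=pts(c);z=P[...,2]
k=(np.hypot(P[...,0]-t[0],P[...,1]-t[1])<.03)&(z>.125)&(z<.145)&(c['img'].max(2)<70);print(k.sum(),P[k].mean(0) if k.any() else '')
c=snap('top','top3.png');i=c['img'][170:290,110:350];i=cv2.resize(i,(800,400),interpolation=cv2.INTER_CUBIC);cv2.imwrite('pics/top3c.png',i[:,:,::-1])
E
```

```text
[0.62052152 0.09869233 0.2826921 ] [0.78780719 0.39062334 0.43280968] 0.03192098818582514
0.06635021440285155 19.815595614828624
49 [0.61746428 0.09323481 0.1353774 ]
```

View pics/top3c.png

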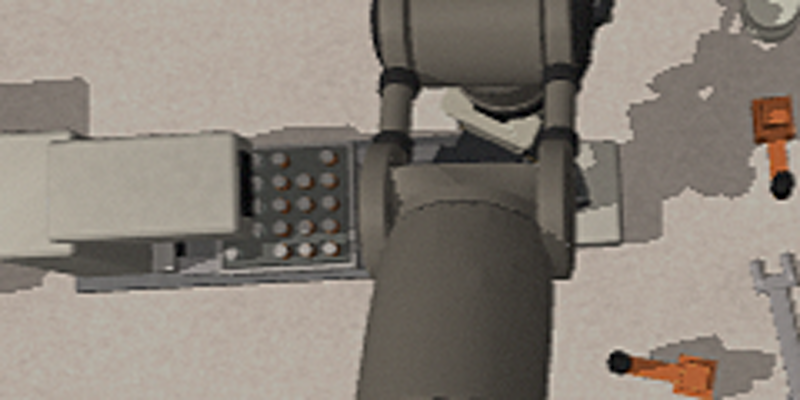

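The view shows the tray (right edge near x = 357 in the crop) part-way along, with some bed left before the end parts near x = 190. I re-grip with the pads along the tangent at a low squeeze. The pads' friction then limits the force at the stop.

Emit:
arm_command:
  xyz:
    - [-0.6,-2.3,0]
    - [0,0,0]
    - [0,0,0]
    - [0,0,0]
    - [0,0,0]
    - [0,0,0]
    - [0,0,0]
    - [0,0,0]
  spin: [0,7,7,7,7,7,7,0]

```text
time: 18.7
tool_pos: [0.6201, 0.0959, 0.2829]
tool_rot: [-3.142, 0.0, 1.885]
contact_force: [-0.2, -0.3, 0.6]
opening: 0.0321
grip_force: 0.0
```

Emit:
arm_command:
  xyz:
    - [0,0,0]
    - [0,0,0]
    - [0,0,0]
    - [0,0,0]
  spin: [0,0,0,0]
  jaw: -1
  squeeze: 10

```text
time: 19.1
tool_pos: [0.6199, 0.096, 0.2827]
tool_rot: [-3.14, -0.0, 1.883]
contact_force: [-2.0, -0.9, -0.4]
opening: 0.0199
grip_force: 10.0
```

```bash
python3 - <<'E'
from h import *
o=observe();t=o['tool_pos'];print(t,o['contact_force'],o['opening'])
d=t[:2]-[.5581,.0762];print(np.hypot(*d),np.degrees(np.arctan2(d[1],d[0])))
a=np.radians(18-5*np.arange(0,73)); p=np.round(65*np.c_[np.cos(a),np.sin(a)],1); print(np.round(np.diff(p,axis=0),1).tolist())
E
```

```text
[0.61986737 0.09597493 0.28274745] [-2.0383432  -0.86986648 -0.40976838] 0.01990114998591768
0.06485565605036402 17.752554129868546
[[1.5, -5.5], [1.1, -5.6], [0.5, -5.6], [0.1, -5.7], [-0.5, -5.6], [-0.9, -5.6], [-1.4, -5.5], [-1.9, -5.3], [-2.4, -5.2], [-2.8, -4.9], [-3.2, -4.7], [-3.6, -4.4], [-4.0, -4.0], [-4.3, -3.7], [-4.6, -3.3], [-4.9, -2.9], [-5.1, -2.4], [-5.3, -2.0], [-5.5, -1.5], [-5.6, -1.1], [-5.6, -0.5], [-5.7, -0.1], [-5.6, 0.5], [-5.6, 0.9], [-5.5, 1.4], [-5.3, 1.9], [-5.2, 2.4], [-4.9, 2.8], [-4.7, 3.2], [-4.4, 3.6], [-4.0, 4.0], [-3.7, 4.3], [-3.3, 4.6], [-2.9, 4.9], [-2.4, 5.1], [-2.0, 5.3], [-1.5, 5.5], [-1.1, 5.6], [-0.5, 5.6], [-0.1, 5.7], [0.5, 5.6], [0.9, 5.6], [1.4, 5.5], [1.9, 5.3], [2.4, 5.2], [2.8, 4.9], [3.2, 4.7], [3.6, 4.4], [4.0, 4.0], [4.3, 3.7], [4.6, 3.3], [4.9, 2.9], [5.1, 2.4], [5.3, 2.0], [5.5, 1.5], [5.6, 1.1], [5.6, 0.5], [5.7, 0.1], [5.6, -0.5], [5.6, -0.9], [5.5, -1.4], [5.3, -1.9], [5.2, -2.4], [4.9, -2.8], [4.7, -3.2], [4.4, -3.6], [4.0, -4.0], [3.7, -4.3], [3.3, -4.6], [2.9, -4.9], [2.4, -5.1], [2.0, -5.3]]
```

Emit:
arm_command:
  xyz:
    - [1.5,-5.5,0]
    - [1.1,-5.6,0]
    - [0.5,-5.6,0]
  spin: [-5,-5,-5]

```text
time: 19.4
tool_pos: [0.6229, 0.0802, 0.2829]
tool_rot: [-3.14, -0.002, 1.618]
contact_force: [-3.0, 5.0, 0.8]
opening: 0.0197
grip_force: 10.0
```

Emit:
arm_command:
  xyz:
    - [0.1,-5.7,0]
    - [-0.5,-5.6,0]
    - [-0.9,-5.6,0]
    - [-1.4,-5.5,0]
  spin: [-5,-5,-5,-5]

```text
time: 19.8
tool_pos: [0.6205, 0.0578, 0.283]
tool_rot: [-3.141, -0.002, 1.269]
contact_force: [-2.1, 5.3, 0.2]
opening: 0.0198
grip_force: 10.0
```

Emit:
arm_command:
  xyz:
    - [-1.9,-5.3,0]
    - [-2.4,-5.2,0]
    - [-2.8,-4.9,0]
  spin: [-5,-5,-5]

```text
time: 20.1
tool_pos: [0.6137, 0.0423, 0.2831]
tool_rot: [3.141, -0.003, 1.007]
contact_force: [1.9, 4.4, -0.2]
opening: 0.0198
grip_force: 10.0
```

```bash
python3 - <<'E'
from h import *
o=observe();t=o['tool_pos'];print(t,o['contact_force'])
def nearedge(c):
    P=pts(c);z=P[...,2];a=np.radians(3.69);d=P[...,:2]-[.5582,.076];x=d@[np.cos(a),np.sin(a)];y=d@[-np.sin(a),np.cos(a)]
    k=(abs(x)<.05)&(z>.04)&(z<.055)&(y>.06)&(y<.24)&(c['depth']>0)
    return np.percentile(y[k],[1,5,50])
print(nearedge(dict(np.load('/tmp/top.npz'))))  # top3
print(nearedge(snap('top')))
E
```

```text
[0.61374393 0.04227527 0.28312507] [ 1.92503952  4.36784843 -0.21280586]
[0.18534772 0.18644863 0.21220784]
[0.19154923 0.19248387 0.21229529]
```

Emit:
arm_command:
  xyz:
    - [-3.2,-4.7,0]
    - [-3.6,-4.4,0]
    - [-4.0,-4.0,0]
  spin: [-5,-5,-5]

```text
time: 20.45
tool_pos: [0.6032, 0.029, 0.2832]
tool_rot: [3.14, -0.003, 0.747]
contact_force: [2.6, 3.3, -1.2]
opening: 0.0198
grip_force: 10.0
```

Emit:
arm_command:
  xyz:
    - [-4.3,-3.7,0]
    - [-4.6,-3.3,0]
    - [-4.9,-2.9,0]
  spin: [-5,-5,-5]

```text
time: 20.75
tool_pos: [0.5896, 0.0188, 0.2833]
tool_rot: [3.14, -0.004, 0.485]
contact_force: [3.9, 2.2, -2.4]
opening: 0.0195
grip_force: 10.0
```

Emit:
arm_command:
  xyz:
    - [-5.1,-2.4,0]
    - [-5.3,-2.0,0]
    - [-5.5,-1.5,0]
  spin: [-5,-5,-5]

```text
time: 21.05
tool_pos: [0.5739, 0.0125, 0.2835]
tool_rot: [3.14, -0.004, 0.223]
contact_force: [5.1, 0.0, -2.4]
opening: 0.0196
grip_force: 10.0
```

Emit:
arm_command:
  xyz:
    - [-5.6,-1.1,0]
    - [-5.6,-0.5,0]
    - [-5.7,-0.1,0]
  spin: [-5,-5,-5]

```text
time: 21.35
tool_pos: [0.5571, 0.0105, 0.2836]
tool_rot: [3.14, -0.005, -0.038]
contact_force: [4.6, -1.5, -3.0]
opening: 0.0199
grip_force: 10.0
```

Emit:
arm_command:
  xyz:
    - [-5.6,0.5,0]
    - [-5.6,0.9,0]
    - [-5.5,1.4,0]
  spin: [-5,-5,-5]

```text
time: 21.65
tool_pos: [0.5418, 0.0128, 0.2843]
tool_rot: [-3.141, -0.011, -0.3]
contact_force: [11.8, -3.7, -3.8]
opening: 0.0196
grip_force: 10.0
```

Emit:
arm_command:
  xyz:
    - [-2.1,0.7,0]
    - [0,0,0]
  spin: [-2,0]

```text
time: 21.85
tool_pos: [0.5399, 0.0136, 0.2845]
tool_rot: [-3.14, -0.011, -0.333]
contact_force: [12.0, -3.9, -2.7]
opening: 0.0199
grip_force: 10.0
```

```bash
python3 - <<'E'
from h import *
o=observe();t=o['tool_pos'];print(t,o['contact_force'])
d=t[:2]-[.5581,.0762];print(np.hypot(*d),np.degrees(np.arctan2(d[1],d[0])))
c=snap('top');P=pts(c);z=P[...,2];a=np.radians(3.69);d=P[...,:2]-[.5582,.076];x=d@[np.cos(a),np.sin(a)];y=d@[-np.sin(a),np.cos(a)]
k=(abs(x)<.05)&(z>.04)&(z<.055)&(y>.06)&(y<.24)&(c['depth']>0)
print(np.percentile(y[k],[1,5,50]))
E
```

```text
[0.5399404  0.01355166 0.28450536] [11.95750887 -3.9368953  -2.67961985]
0.06522718407397692 -106.165059353096
[0.19993808 0.20105496 0.21640481]
```

Emit:
arm_command:
  xyz:
    - [0,0,0]
    - [-2.1,0.8,0]
    - [-2.1,0.8,0]
    - [0,0,0]
  spin: [0,-2,-2,0]
  squeeze: 13

```text
time: 22.3
tool_pos: [0.5367, 0.0149, 0.2849]
tool_rot: [-3.139, -0.015, -0.402]
contact_force: [16.8, -4.9, -4.3]
opening: 0.0193
grip_force: 13.0
```

```bash
python3 - <<'E'
from h import *
o=observe();t=o['tool_pos'];print(t,o['contact_force'])
c=snap('top');P=pts(c);z=P[...,2];a=np.radians(3.69);d=P[...,:2]-[.5582,.076];x=d@[np.cos(a),np.sin(a)];y=d@[-np.sin(a),np.cos(a)]
k=(abs(x)<.05)&(z>.04)&(z<.055)&(y>.06)&(y<.24)&(c['depth']>0)
print(np.percentile(y[k],[1,5,50]))
w=snap('wrist','w4.png')
E
```

```text
[0.5367119  0.01486513 0.28488064] [16.82638685 -4.93254684 -4.31243143]
[0.19993107 0.20059058 0.21493606]
```

View pics/w4.png

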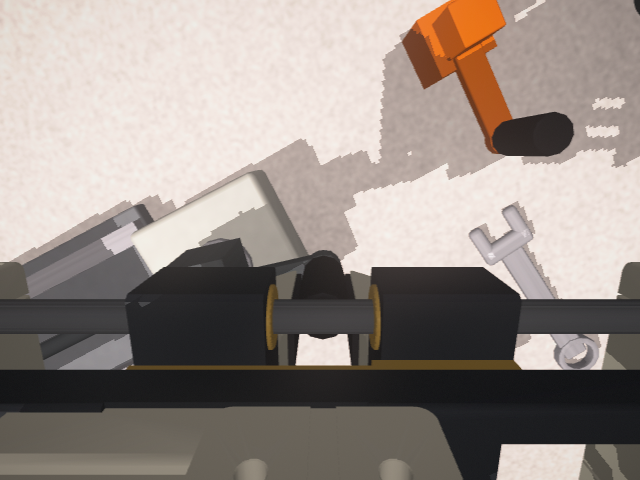

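The handle sits between the pads at (322,290). The tray did not move (edge at 0.1999 m both times) while the force rose to 17.5 N, so this is the stop. I release and lift off.

Emit:
arm_command:
  xyz:
    - [2,-0.7,0]
    - [0,0,0]
    - [0,0,0]
    - [0,0,0]
    - [0,0,10]
    - [0,0,20]
    - [0,0,30]
    - [0,0,30]
    - [0,0,30]
    - [0,-30,0]
    - [0,-40,0]
    - [0,-40,0]
    - [0,-40,0]
    - [0,-40,0]
    - [0,-40,0]
    - [0,0,0]
    - [0,0,0]
  spin: [0,0,0,0,0,0,0,0,0,0,0,0,0,0,0,0,0]
  jaw: -0.3

```text
time: 24.1
tool_pos: [0.5347, -0.2153, 0.4033]
tool_rot: [-3.141, 0.0, -0.404]
contact_force: [-0.6, -0.6, -0.6]
opening: 0.0324
grip_force: 0.0
```

```bash
python3 - <<'E'
from h import *
c=snap('top');P=pts(c);z=P[...,2];a=np.radians(3.69);d=P[...,:2]-[.5582,.076];x=d@[np.cos(a),np.sin(a)];y=d@[-np.sin(a),np.cos(a)]
k=(abs(x)<.05)&(z>.04)&(z<.055)&(y>.06)&(y<.24)&(c['depth']>0)
print(np.percentile(y[k],[1,5,50]))
k=(np.hypot(P[...,0]-.5581,P[...,1]-.0762)<.02)&(z>.11)&(z<.13)
print('boss',k.sum(),P[k].mean(0))
k=(np.hypot(P[...,0]-.5581,P[...,1]-.0762)<.085)&(z>.133)&(z<.15);p=P[k].mean(0);print('handle',k.sum(),p,np.degrees(np.arctan2(p[1]-.0762,p[0]-.5581)))
i=cv2.resize(c['img'][150:330,90:470],(800,379),interpolation=cv2.INTER_CUBIC);cv2.imwrite('pics/end.png',i[:,:,::-1])
print(observe()['contact_force'],observe()['tool_pos'])
E
```

```text
[0.20007319 0.20074311 0.21492898]
boss 67 [0.55520526 0.07446167 0.11727788]
handle 43 [0.55181076 0.00941541 0.14025989] -95.3797979904915
[-0.47136363 -0.08899926  0.15971278] [ 0.53487465 -0.21431359  0.40324394]
```

View pics/end.png

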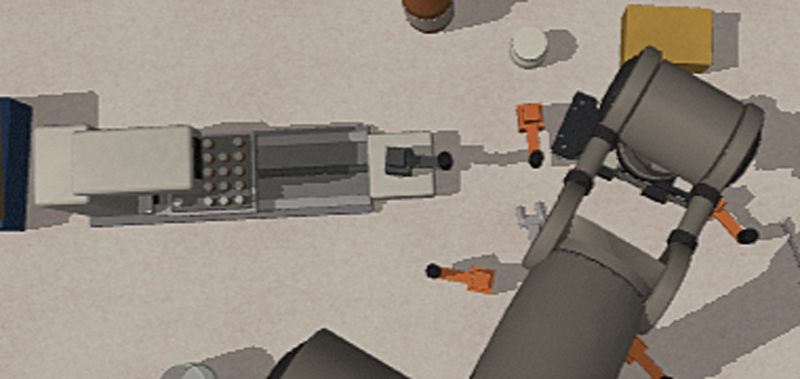

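The view shows the crank fitted on the gearbox, boss at (400,160) and handle at (444,160). The tray is at the far end against its stop and the arm is clear, so I hand in.

```bash
python3 -c "
from cell import *
print(hand_in())"
```

```text
the job is handed in; nothing more can be done
None
```

The job is handed in: the crank is fully down on the shaft, the tray is wound to its stop (it stopped moving while the push at the handle rose to about 17.5 N), and the arm is clear; I was not shown the verdict.

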